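Slide the stock bin home into its cradle and latch it

TASK

Swing open the red latch arm of the grey bench cradle, slide the blue bin along the counter (do not lift it) into the cradle until it is fully home against the back stop, then swing the latch fully shut across it. Leave the black bin and everything else on the counter where it is.

Things in the scene. Friction and masses are not known exactly. Their poses are not given: they have to be found in the camera images.
- blue_bin: Open-topped blue plastic bin to be seated, 0.3-0.6 kg. 110 mm long (x), 84 wide (y), walls 4 thick. Origin: centre of underside, z up. Side walls 55 high for x from -20 to +55, 40 high for x below -20; back wall (+x) 55 high, front wall (-x) 30 high with white label. Small brass parts fixed inside reach 13 mm above the counter. Goes into the cradle +x end first.
- black_bin: A black bin of exactly the same shape and size, with grey parts; leave it alone. Origin and axes as for the blue bin.
- cradle: Grey fixed steel cradle. Origin: on the counter where a fully seated bin's origin lies; x: direction the bin slides in (mouth at -x). No floor. Side rails 35 mm high, inner faces y = +-45, x -28 to +64; flared noses reach y = +-55 at x = -48. Back stop 45 high, 106 wide, face at x = +56. Latch block 34 x 24 x 18 mm at x = -66, y = -72.
- latch (a joint): Angle of the red latch arm about a vertical hinge: 0 = shut, across the cradle's mouth along its +y; grows anticlockwise (seen from above) as it swings outwards, away from the cradle; 1.57 = along the cradle's -x, straight out; stop at 1.9 rad. It stays where it is left.
- latch_hinge (a point): A point on the latch's hinge axis, 25 mm above the counter: at x = -66, y = -72 mm in the cradle's frame. The red arm is a bar 10 mm wide and 12 mm high (19 to 31 mm above the counter), reaching 142 mm from here to the knob.
- latch_knob (a point): Centre of the upright red cylindrical knob at the free end of the latch arm, 22 mm in diameter, 41 to 81 mm above the counter, this point at 61 mm; 142 mm from the hinge axis. A steel stem 12 mm thick joins it to the arm.
- grease_tin: Low yellow-labelled can, 60 mm in diameter, 62 mm high, standing between the bins and the cradle; leave it alone. Origin at the centre of its underside.
- carton: Brown cardboard carton 70 x 100 x 60 mm with a pale band, far side of the counter; leave alone. Origin at the centre of its underside.
- bearing: Steel ball bearing lying flat, 72 mm in diameter, 22 mm high, far side; leave alone. Origin at the centre of its underside.
- jar: Jar with an orange cap, 64 mm in diameter, 85 mm high, far side; leave alone. Origin at the centre of its underside.
- tape: Orange roll of tape lying flat, 84 mm in diameter, 45 mm high, on the near side; leave alone. Origin at the centre of its underside.
- wrench: Steel wrench 160 mm long lying flat near the robot on its left; leave alone. Origin at the middle of its length, underneath.
Things that resemble listed ones, but are neither listed nor needed, are in the scene too. Of the things shaped like the cradle, the grey one is meant.

How it is judged (in metres and radians):
On the way, in this order (a step that is already met when the one before it is completed fails the run):
1. the latch is swung open (value of joint latch above 1 rad), for 0.1 s.
2. the blue bin is slid into the cradle, to within 30 mm of home or less (x of blue_bin in the frame of cradle between -0.03 and 0.01 m and y of blue_bin in the frame of cradle between -0.01 and 0.01 m), for 0.1 s.
3. the latch is shut again across the bin (value of joint latch below 0.08 rad), for 0.1 s.
At the end, for the whole second after the job is handed in: The blue bin stands on the counter in the cradle, its origin within 6 mm of the seated place along and across the cradle, square to it within 0.08 rad and at rest; the latch is shut to within 0.08 rad; every other loose thing is within 20 mm of where it started (x of blue_bin in the frame of cradle between -0.006 and 0.006 m and y of blue_bin in the frame of cradle between -0.006 and 0.006 m and angle between the x axis of blue_bin and the x axis of cradle, either way round below 0.08 rad and height (world z) of blue_bin below 0.006 m and value of joint latch below 0.08 rad and linear speed of blue_bin below 0.02 m/s and distance of each of black_bin, grease_tin, carton, bearing, jar, tape, wrench from where it was at the start of the episode below 0.02 m); the robot touches nothing.
It fails at once if the blue bin is lifted off the counter (its underside's centre over 12 mm up) (height (world z) of blue_bin above 0.012 m).
It fails at once if the blue bin is tipped by more than 0.2 rad (angle between blue_bin's own z axis and vertical above 0.2 rad).
It fails at once if anything else on the counter is moved by more than 20 mm (distance of any of black_bin, grease_tin, carton, bearing, jar, tape, wrench from where it was at the start of the episode above 0.02 m).
It also fails if it takes over 72 s, if anything falls off the work surface, if the arm or the gripper's body presses on something with over 40 N, if the wrist force passes 120 N, or if a joint passes its speed limit or range.

ROBOT

A 6-joint arm with a two-finger parallel gripper is mounted at the origin on the work surface. World frame = base frame: x ahead of the robot, y to its left, z up, the work surface at z = 0. Lengths are in mm, angles in rad, forces in N, time in s.
With the tool pointing down it reaches from about 250 to 725 mm from the base axis. Payload 9.7 kg.
Tool frame: the origin (TCP) lies midway between the tips of the shut fingers; the grasp point (between the pads) lies bot.grasp_offset behind it (bot.grasp_offset is the distance from the TCP to the grasp point, in mm); z points along the fingers, y is the line along which they close (so a half turn about z gives the same grasp; the last joint's range is limited). The gripper opens to 85 mm and grips with 20 to 120 N. Pads are 22 mm wide; open, the fingers measure 114 mm over their backs; the gripper's body (76 mm by 85 mm) begins 54 mm behind the grasp point. The pads swing forward as they close: fully open they stand 13 mm farther back than shut.
Start: joints at [-1.236, 0.087, 0.176, 1.66, 0, 1.571], TCP at [180.716, -519.46, 206.484] pointing down, gripper open.
Joint ranges: [-3.13, 3.13], [-0.85, 1.81], [-1.15, 1.24], [-2.2, 2.28], [-1.44, 1.52], [-3.14, 3.14]. Speed limits (rad/s): [2.22, 2.22, 2.57, 3.14, 3.14, 3.14].

INTERFACE

Orientations are given as [roll, pitch, yaw] about the fixed x, y, z axes, in that order (R = Rz(yaw) Ry(pitch) Rx(roll)).
In Python, from plant import bot, capture, models gives the robot as it stands.
- The arm moves only by the shell command python3 -m handwheel 'ROWS'. ROWS is text: rows parted by semicolons, each of 7 numbers parted by spaces: the turn, a rotation vector about the tool's x, y, z each as a share of 30 degrees, from -1 to 1, then the shift along the tool's x, y, z each as a share of 0.5 m, from -1 to 1, then the closure, from -1 (fully open) to 1 (shut). In form: rx ry rz tx ty tz grip; .... A call has 1 to 12 rows; each row is the pose to reach, as a shift and turn from the pose commanded when the call began, along the tool's axes at that moment; what a row does not reach only later rows make up. A row lasts 1/10 s, in which the tool goes at most 50 mm and 8.59 degrees, less where a joint would pass 70% of its speed; a pose out of reach is approached as far as the arm can. A call with a number of a shift or a turn outside -1 to 1 is refused whole. A call with a gripper value outside its range is refused whole. The fingers move at their own pace and stop on an object; the grip force is fixed at half the most. Time passes only in rows, so rows that repeat a pose let the fingers close. It gives the time, the measured TCP pose, the force, the opening and the grip force at its end, in the units of the state.
- bot.get_state(): the state, without advancing time (a new reading comes with each control period).
- capture(name): name is "scene" or "top" or "wrist"; returns a dict with "frame" (384x512x3 uint8, red, green, blue), "mtx" (3x3 intrinsics, pixels), "extrinsics" (4x4, takes a point from camera to world coordinates). Camera axes: x right, y down, z forward; pixel columns grow to the right and rows downward; lengths in mm; the calibration is good to about 2 mm. The wrist camera is an equidistant fisheye: a pixel r from the principal point sees the ray r / f radians off the axis. A picture is of the moment at which its call begins. There is no depth.
- bot.sign_off(): hands the job in; it is judged then, once.
Trained networks look in the newest picture that a camera, given by its name, has taken for a name from the list of things; names that differ only in an ending like _2 or _b are one class to them, and where a whole thing is asked for, a point or a joint stands for the part that bears it (a point fixed in the world has none). Each returns a list of dicts, best first, with "p" (0 to 1); they miss things now and then, are a little off and sometimes report something else, mostly with a low value. They report only what shows in the picture. A call takes as long as a camera call. They do not tell look-alikes from the thing itself.
- models.look_for(query, camera): "centre" ([x, y, z] in mm, in the coordinates of the camera as it stood for that picture, good to about 4 mm: the middle of the surface that is visible of it).
- models.trace(query, camera): "mask" (384x512 bool, what is visible of it).
The state is a dict: "time_s": time; "qpos": joint angles; "qd": joint speeds; "effort": joint torques, N m; "tool_pos": TCP position; "eef_rot": TCP orientation; "contact_force": force on the tool from outside, world axes, zero at the start; "moment": the same for the moment, N m; "opening": opening from 0.0 (shut) to 1.0 (fully open); "grasp_force": force on a finger pad.
Only numpy, scipy, OpenCV 4.12 (cv2) and the standard library are available. Lean on these libraries where they do the work, as an engineer would, in place of code of your own. Each camera call takes 0.05 s, during which the arm holds its last target. There are 200 camera calls.

## Working session

There is one attempt and no reset: what is moved stays moved. The work goes in short steps, Python scripts to look and compute and a shell command to move; the robot and the scene stay as the last step left them, time stands still between calls to the robot, and variables do not carry over. Pictures are saved under pics/ and viewed, at most 10 in all, crops included, and the job is handed in when it is done.

```bash
ls; mkdir -p pics; cat > h.py <<'E'
import numpy as np, cv2
from plant import bot, capture, models
def cap(n):
    c=capture(n); return c
def world(c,p):
    return (np.array(c["extrinsics"])@np.append(p,1))[:3]
E
python3 - <<'E'
from h import *
s=bot.get_state(); print({k:np.round(v,3) for k,v in s.items()}, bot.grasp_offset)
cs={n:cap(n) for n in("scene","top")}
for n,c in cs.items():
    cv2.imwrite(f"pics/{n}0.png",c["frame"][:,:,::-1]); print(n,np.round(c["mtx"],1).tolist(),np.round(c["extrinsics"],3).tolist())
for q in["blue_bin","black_bin","cradle","latch","latch_knob","grease_tin","tape","wrench","carton","jar"]:
    for n in("scene","top"):
        print(q,n,[(round(d["p"],2),np.round(world(cs[n],d["centre"])).tolist()) for d in models.look_for(q,n)[:3]])
E
```

```text
pics
{'time_s': np.float64(0.0), 'qpos': array([-1.236,  0.087,  0.175,  1.66 ,  0.   ,  1.571]), 'qd': array([ 0.   , -0.   ,  0.   , -0.   , -0.   , -0.001]), 'effort': array([ 1.0000e-03, -5.2039e+01,  4.6480e+01,  1.6000e-02,  0.0000e+00,
        0.0000e+00]), 'tool_pos': array([ 180.636, -519.218,  205.793]), 'eef_rot': array([-3.14 , -0.   ,  0.335]), 'contact_force': array([ 0.469, -0.475, -0.179]), 'moment': array([ 0.022,  0.002, -0.025]), 'grasp_force': np.float64(0.0), 'opening': np.float64(1.004)} 18.700000000000003
scene [[449.1, 0.0, 254.6], [0.0, 449.1, 195.9], [0.0, 0.0, 1.0]] [[-0.508, 0.572, -0.644, 1411.982], [0.861, 0.347, -0.371, 493.313], [0.011, -0.743, -0.669, 977.502], [0.0, 0.0, 0.0, 1.0]]
top [[426.8, 0.0, 252.4], [0.0, 426.8, 190.8], [0.0, 0.0, 1.0]] [[0.02, -0.998, 0.052, 489.931], [-1.0, -0.019, 0.001, -10.188], [-0.0, -0.052, -0.999, 1186.205], [0.0, 0.0, 0.0, 1.0]]
blue_bin scene [(0.67, [630.0, -257.0, 24.0])]
blue_bin top [(0.7, [637.0, -271.0, 8.0])]
black_bin scene [(0.72, [472.0, -316.0, 23.0])]
black_bin top [(0.7, [556.0, -93.0, 66.0]), (0.64, [
[... 343 characters left out ...]
]), (0.53, [556.0, 265.0, 36.0])]
latch_knob scene [(0.77, [250.0, -255.0, 32.0]), (0.72, [516.0, 185.0, 33.0])]
latch_knob top [(0.87, [534.0, 178.0, 27.0]), (0.74, [257.0, -262.0, 32.0])]
grease_tin scene [(0.61, [573.0, -83.0, 53.0])]
grease_tin top [(0.94, [556.0, -91.0, 64.0])]
tape scene [(0.82, [395.0, 73.0, 34.0])]
tape top [(0.8, [379.0, 70.0, 42.0])]
wrench scene [(0.64, [314.0, 294.0, 8.0]), (0.24, [516.0, 183.0, 31.0])]
wrench top [(0.67, [311.0, 288.0, 4.0])]
carton scene [(0.74, [768.0, 19.0, 60.0])]
carton top [(0.63, [768.0, 13.0, 63.0]), (0.2, [538.0, 181.0, 36.0])]
jar scene [(0.81, [764.0, -154.0, 80.0]), (0.48, [571.0, -84.0, 54.0])]
jar top [(0.27, [557.0, -91.0, 63.0])]
```

View pics/top0.png

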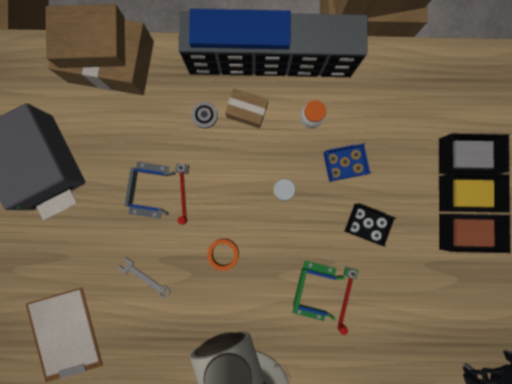

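View pics/scene0.png

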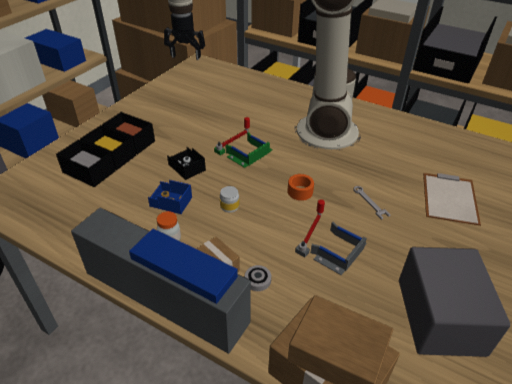

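The top picture shows the grey cradle at about (150,190), mouth towards image right, with its latch hinge at (182,168) and knob at (182,220). Look-alikes, by top pixel:
- **Bins:** the blue bin is at (346,162), the black bin at (370,224), and there is a blue lid on a grey box at (240,28).
- **Cradles:** the grey one is at (150,190) and the green one at (318,290). I choose the grey cradle and the blue bin.

Next is a close crop, plus model fits.

```bash
cat >> h.py <<'E'
from scipy.optimize import minimize
from scipy.spatial import ConvexHull
def box(x0,x1,y0,y1,z0,z1): return np.array([[x,y,z] for x in(x0,x1) for y in(y0,y1) for z in(z0,z1)],float)
def quad(pts,z0,z1): return np.array([[x,y,z] for x,y in pts for z in(z0,z1)],float)
BIN=[box(-20,55,-42,-38,0,55),box(-20,55,38,42,0,55),box(-55,-20,-42,-38,0,40),box(-55,-20,38,42,0,40),
     box(51,55,-42,42,0,55),box(-55,-51,-42,42,0,30),box(-55,55,-42,42,0,4)]
CRA=[box(-28,64,45,53,0,35),box(-28,64,-53,-45,0,35),quad([(-28,45),(-28,53),(-48,55),(-48,63)],0,35),
     quad([(-28,-45),(-28,-53),(-48,-55),(-48,-63)],0,35),box(56,64,-53,53,0,45)]
def proj(c,P):
    E=np.linalg.inv(np.array(c["extrinsics"],float)); q=P@E[:3,:3].T+E[:3,3]
    K=np.array(c["mtx"]); return q[:,:2]/q[:,2:]*K[0,0]+K[:2,2]
def place(P,x,y,a):
    R=np.array([[np.cos(a),-np.sin(a),0],[np.sin(a),np.cos(a),0],[0,0,1]]); return P@R.T+[x,y,0]
def sil(c,parts,p,s=4):
    m=np.zeros((384*s,512*s),np.uint8)
    for B in parts:
        h=cv2.convexHull((proj(c,place(B,*p))*s).astype(np.float32)); cv2.fillConvexPoly(m,np.round(h).astype(np.int32),1)
    return cv2.resize(m.astype(np.float32),(512,384),interpolation=cv2.INTER_AREA)
def fit(cs,masks,parts,p0):
    def f(p):
        q=(p[0],p[1],p[2]/50); e=0
        for c,m in zip(cs,masks):
            a=sil(c,parts,q); e+=1-np.minimum(a,m).sum()/np.maximum(a,m).sum()
        return e
    best=None
    for da in(-.4,-.2,0,.2,.4):
        r=minimize(f,[p0[0],p0[1],(p0[2]+da)*50],method="Nelder-Mead",options=dict(initial_simplex=np.array([p0[0],p0[1],(p0[2]+da)*50])+[[0,0,0],[8,0,0],[0,8,0],[0,0,6]],maxiter=150))
        if best is None or r.fun<best.fun: best=r
    return [best.x[0],best.x[1],best.x[2]/50],best.fun
def pick(name,cam,c,near):
    L=[m for m in models.trace(name,cam)]
    uv=proj(c,np.array([[near[0],near[1],25.]]))[0]
    def d(m): ys,xs=np.nonzero(m["mask"]); return np.hypot(xs.mean()-uv[0],ys.mean()-uv[1])
    return min(L,key=d)["mask"].astype(np.float32)
def crop(c,near,hw,size,overlays=()):
    uv=proj(c,np.array([[near[0],near[1],25.]]))[0]
    x0=int(np.clip(uv[0]-hw,0,512-2*hw));y0=int(np.clip(uv[1]-hw*.75,0,383-1.5*hw));s=size/(2*hw)
    im=cv2.resize(c["frame"][y0:y0+int(1.5*hw),x0:x0+2*hw,::-1],(size,int(size*.75)),interpolation=cv2.INTER_CUBIC)
    for parts,p in overlays:
        for B in parts:
            h=cv2.convexHull(((proj(c,place(B,*p))-[x0,y0]+.5)*s).astype(np.float32)); cv2.polylines(im,[np.round(h).astype(np.int32)],True,(0,255,255),1)
    return im
E
python3 - <<'E'
from h import *
C={n:cap(n) for n in("scene","top")}
row={}
for q,parts,near,a0 in(("blue_bin",BIN,(635,-262),1.57),("cradle",CRA,(555,265),1.57),("black_bin",BIN,(470,-325),1.57)):
    M=[pick(q,n,C[n],near) for n in C]
    for a in (a0,a0+3.14):
        if q=="cradle" and a>3: continue
        p,e=fit(list(C.values()),M,parts,(*near,a)); print(q,np.round(p,3),round(e,3))
        if q not in row or e<row[q][1]: row[q]=(p,e,parts)
ims=[np.hstack([crop(C[n],row[q][0],50,400,[(row[q][2],row[q][0])]) for n in C]) for q in("blue_bin","cradle")]
cv2.imwrite("pics/fit1.png",np.vstack(ims))
E
```

```text
blue_bin [ 634.147 -264.459    1.772] 0.131
blue_bin [ 633.848 -260.673    4.891] 0.255
cradle [547.021 263.364   1.459] 1.047
black_bin [ 464.85  -329.076    1.233] 0.154
black_bin [ 466.847 -325.094    4.372] 0.332
```

View pics/fit1.png

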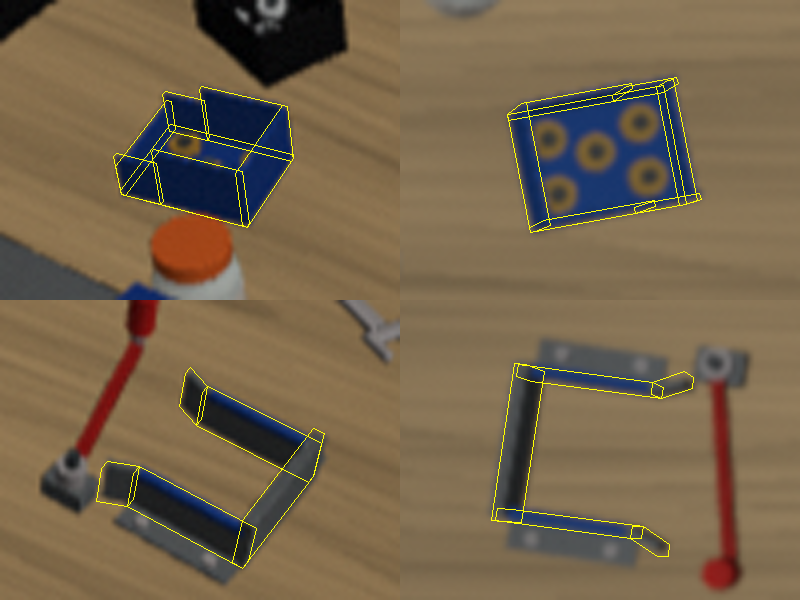

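The crop confirms the choice: the fit outlines match the blue bin and grey cradle in both views. The bin's label end faces away from the cradle. The red knob is at lower right, about (720,573) in the crop, so the latch is slightly ajar. Next I measure the latch angle and work out the first move.

```bash
cat >> h.py <<'E'
CR=(547.0,263.4,1.459); BB=(634.1,-264.5,1.772)
def c2w(x,y,cr=CR): return place(np.array([[x,y,0.]]),*cr)[0,:2]
def knob(t,cr=CR): return c2w(-66-142*np.sin(t),-72+142*np.cos(t),cr)
from scipy.spatial.transform import Rotation as Ro
def row(x,y,z,yaw):
    s=bot.get_state(); R=Ro.from_euler("xyz",s["eef_rot"])
    d=R.inv().apply(np.array([x,y,z])-s["tool_pos"])/500
    r=(R.inv()*Ro.from_euler("xyz",[np.pi,0,yaw])).as_rotvec()/np.radians(30)
    return " ".join(f"{v:.3f}" for v in [*r,*d])
def latch(C):
    cyl=lambda r,z0,z1:np.array([[142+r*np.cos(t),r*np.sin(t),z] for t in np.linspace(0,6.3,16) for z in(z0,z1)])
    parts=[box(10,142,-5,5,19,31),cyl(11,41,81)]
    h=c2w(-66,-72); best=None; res=[]
    Ms=[]
    for c in C:
        hsv=cv2.cvtColor(c["frame"],cv2.COLOR_RGB2HSV); m=(((hsv[...,0]<6)|(hsv[...,0]>172))&(hsv[...,1]>150)&(hsv[...,2]>50)).astype(np.float32)
        z=np.zeros_like(m); uv=proj(c,np.array([[*knob(.8),40.]]))[0].astype(int); cv2.circle(z,tuple(map(int,uv)),85,1,-1); Ms.append(m*z)
    for t in np.arange(-.05,1.95,.02):
        e=0
        for c,m in zip(C,Ms):
            a=sil(c,parts,(*h,CR[2]+np.pi/2+t),2); e+=1-np.minimum(a,m).sum()/np.maximum(a,m).sum()
        res.append((round(e,3),round(t,2)))
    return sorted(res)[:3]
E
python3 - <<'E'
from h import *
C=[cap("scene"),cap("top")]
print(latch(C)); print("hinge",c2w(-66,-72))
for t in(0,.1,.2,.3,1.57,1.85): print(t,knob(t).round(1))
print(row(330,-150,200,.0)); print(bot.get_state()["time_s"])
E
```

```text
[(np.float32(0.769), np.float64(0.21)), (np.float32(0.811), np.float64(0.19)), (np.float32(0.839), np.float64(0.23))]
hinge [611.18732824 189.77943974]
0 [470.1 205.6]
0.1 [469.2 191.5]
0.2 [469.7 177.3]
0.3 [471.7 163.2]
1.57 [595.2  48.7]
1.85 [634.8  49.8]
-0.000 0.000 0.639 0.525 -0.600 0.013
1.6
```

```bash
python3 -m handwheel '0 0 0.64 0.525 -0.6 0.013 -1;0 0 0.64 0.525 -0.6 0.013 -1;0 0 0.64 0.525 -0.6 0.013 -1;0 0 0.64 0.525 -0.6 0.013 -1;0 0 0.64 0.525 -0.6 0.013 -1;0 0 0.64 0.525 -0.6 0.013 -1;0 0 0.64 0.525 -0.6 0.013 -1;0 0 0.64 0.525 -0.6 0.013 -1;0 0 0.64 0.525 -0.6 0.013 -1' | tail -5
python3 - <<'E'
from h import *
print(row(470,176,130,0.1))
E
```

```text
tool_pos: [331.7, -145.0, 200.2]
eef_rot: [-3.141, -0.001, 0.008]
contact_force: [0.7, 0.2, -0.6]
opening: 1.0
grasp_force: 0.0
-0.001 -0.002 -0.175 0.282 -0.639 0.141
```

```bash
python3 -m handwheel '0 0 -0.175 0.282 -0.639 0.14 -1;0 0 -0.175 0.282 -0.639 0.14 -1;0 0 -0.175 0.282 -0.639 0.14 -1;0 0 -0.175 0.282 -0.639 0.14 -1;0 0 -0.175 0.282 -0.639 0.14 -1;0 0 -0.175 0.282 -0.639 0.14 -1;0 0 -0.175 0.282 -0.639 0.14 -1;0 0 -0.175 0.282 -0.639 0.14 -1;0 0 -0.175 0.282 -0.639 0.14 -1;0 0 -0.175 0.282 -0.639 0.14 -1' | tail -5
python3 - <<'E'
from h import *
c=cap("wrist"); print(np.round(c["mtx"],1).tolist())
E=np.linalg.inv(np.array(c["extrinsics"],float)); 
def fe(P):
    q=E[:3,:3]@P+E[:3,3]; t=np.arctan2(np.hypot(*q[:2]),q[2]); return (c["mtx"][:2,2]+c["mtx"][0,0]*t*q[:2]/np.hypot(*q[:2])).round(1)
im=c["frame"][:,:,::-1].copy()
for P in([*knob(.21),61],[*knob(.21),81],[*c2w(-66,-72),25],[*c2w(-48,55),35],[*c2w(56,53),45]):
    cv2.circle(im,tuple(int(v) for v in fe(np.array(P))),3,(0,255,255),1)
cv2.imwrite("pics/w1.png",im); print(row(470,176,42,.1))
E
```

```text
tool_pos: [482.5, 88.5, 130.5]
eef_rot: [-3.105, 0.001, 0.159]
contact_force: [-0.2, 0.2, -0.3]
opening: 1.003
grasp_force: 0.0
[[297.3, 0.0, 253.5], [0.0, 297.3, 188.2], [0.0, 0.0, 1.0]]
-0.071 0.004 0.113 0.003 -0.170 0.184
```

View pics/w1.png

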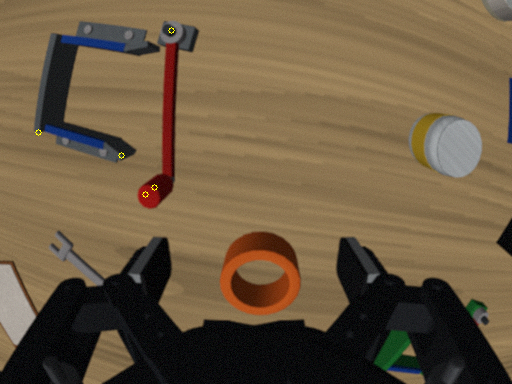

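The wrist view shows the knob top at about (150,194) and the hinge at (172,32). My projected points agree to a few pixels. The arm had not yet arrived, so I finish the approach and go down over the knob.

```bash
python3 -m handwheel '-0.07 0 0.11 0.003 -0.17 0 -1;-0.07 0 0.11 0.003 -0.17 0 -1;-0.07 0 0.11 0.003 -0.17 0 -1;-0.07 0 0.11 0.003 -0.17 0.06 -1;-0.07 0 0.11 0.003 -0.17 0.184 -1;-0.07 0 0.11 0.003 -0.17 0.184 -1;-0.07 0 0.11 0.003 -0.17 0.184 -1' | tail -5
python3 - <<'E'
from h import *
print(row(470,175,42,.1))
E
```

```text
tool_pos: [482.6, 92.5, 48.9]
eef_rot: [-3.106, 0.005, 0.168]
contact_force: [-0.9, 0.8, -0.7]
opening: 0.996
grasp_force: 0.0
-0.069 0.013 0.129 0.003 -0.166 0.020
```

```bash
python3 - <<'E'
from h import *
s=bot.get_state(); print(s["qpos"].round(3),s["tool_pos"].round(1),s["time_s"])
E
```

```text
[ 0.167 -0.049 -0.267  1.359  0.036  3.141] [482.6  92.5  48.9] 4.25
```

The last joint is at its limit, so yaw must stay above q1. I raise, turn to yaw 0.6, then go over the knob.

```bash
python3 -m handwheel '-0.07 0 -0.4 0 0 -0.16 -1;-0.07 0 -0.8 0 0 -0.16 -1;-0.07 0 -0.83 0 0 -0.16 -1;-0.07 0 -0.83 0 0 -0.16 -1;-0.07 0 -0.83 0 0 -0.16 -1' | tail -5
python3 - <<'E'
from h import *
print(row(470,175,42,.6))
E
```

```text
tool_pos: [484.3, 90.0, 130.5]
eef_rot: [3.14, -0.004, 0.598]
contact_force: [0.6, 0.0, -0.9]
opening: 0.998
grasp_force: 0.0
0.002 -0.008 -0.003 0.071 -0.157 0.177
```

```bash
python3 -m handwheel '0 0 0 0.071 -0.157 0 -1;0 0 0 0.071 -0.157 0 -1;0 0 0 0.071 -0.157 0 -1;0 0 0 0.071 -0.157 0.06 -1;0 0 0 0.071 -0.157 0.12 -1;0 0 0 0.071 -0.157 0.177 -1;0 0 0 0.071 -0.157 0.177 -1' | tail -5
python3 - <<'E'
from h import *
print(row(470,175,42,.6))
E
python3 -m handwheel '0 0 0 0 0 0 1;0 0 0 0 0 0 1;0 0 0 0 0 0 1;0 0 0 0 0 0 1;0 0 0 0 0 0 1;0 0 0 0 0 0 1;0 0 0 0 0 0 1;0 0 0 0 0 0 1' | tail -5
```

```text
tool_pos: [466.9, 173.4, 37.8]
eef_rot: [-3.141, 0.003, 0.599]
contact_force: [0.1, -0.3, 0.5]
opening: 0.999
grasp_force: 0.0
-0.001 0.005 -0.001 0.007 0.001 -0.008
tool_pos: [470.1, 175.0, 43.2]
eef_rot: [3.14, -0.006, 0.602]
contact_force: [-0.7, -1.0, 4.8]
opening: 0.226
grasp_force: 58.5
```

The knob is gripped. Next I work out the opening arc.

```bash
cat >> h.py <<'E'
def arc(t1,n,dyaw):
    "knob arc about the hinge from where the TCP is to latch angle t1"
    s=bot.get_state(); R=Ro.from_euler("xyz",s["eef_rot"]); p=s["tool_pos"]; h=c2w(-66,-72)
    v=p[:2]-h; r=np.hypot(*v); t0=np.arctan2(v[1],v[0])-CR[2]-np.pi/2; t0=(t0+np.pi)%(2*np.pi)-np.pi
    print("theta",round(t0,3),"r",round(r,1))
    for i in range(1,n+1):
        t=t0+(t1-t0)*i/n; a=CR[2]+np.pi/2+t
        d=R.inv().apply([*(h+r*np.array([np.cos(a),np.sin(a)])-p[:2]),0])/500
        print("0 0 %.2f %.3f %.3f 0 1"%(-dyaw*i/n/.5236,d[0],d[1]),end=";")
    print()
E
python3 - <<'E'
from h import *
arc(.85,10,.4)
E
```

```text
theta 0.216 r 141.9
0 0 -0.08 -0.008 0.016 0 1;0 0 -0.15 -0.015 0.033 0 1;0 0 -0.23 -0.021 0.050 0 1;0 0 -0.31 -0.026 0.067 0 1;0 0 -0.38 -0.030 0.084 0 1;0 0 -0.46 -0.032 0.102 0 1;0 0 -0.53 -0.034 0.120 0 1;0 0 -0.61 -0.034 0.138 0 1;0 0 -0.69 -0.034 0.156 0 1;0 0 -0.76 -0.032 0.174 0 1;
```

```bash
python3 -m handwheel '0 0 -0.08 -0.008 0.016 0 1;0 0 -0.15 -0.015 0.033 0 1;0 0 -0.23 -0.021 0.05 0 1;0 0 -0.31 -0.026 0.067 0 1;0 0 -0.38 -0.03 0.084 0 1;0 0 -0.46 -0.032 0.102 0 1;0 0 -0.53 -0.034 0.12 0 1;0 0 -0.61 -0.034 0.138 0 1;0 0 -0.69 -0.034 0.156 0 1;0 0 -0.76 -0.032 0.174 0 1;0 0 -0.76 -0.032 0.174 0 1' | tail -5
python3 - <<'E'
from h import *
arc(1.4,10,.4)
E
```

```text
tool_pos: [504.9, 92.1, 43.1]
eef_rot: [3.139, -0.0, 1.0]
contact_force: [-11.6, -13.1, 11.1]
opening: 0.228
grasp_force: 59.7
theta 0.855 r 144.4
0 0 -0.08 -0.004 0.015 0 1;0 0 -0.15 -0.006 0.031 0 1;0 0 -0.23 -0.008 0.046 0 1;0 0 -0.31 -0.009 0.062 0 1;0 0 -0.38 -0.009 0.078 0 1;0 0 -0.46 -0.009 0.094 0 1;0 0 -0.53 -0.007 0.109 0 1;0 0 -0.61 -0.005 0.125 0 1;0 0 -0.69 -0.002 0.140 0 1;0 0 -0.76 0.002 0.155 0 1;
```

```bash
python3 -m handwheel '0 0 -0.08 -0.004 0.015 0 1;0 0 -0.15 -0.006 0.031 0 1;0 0 -0.23 -0.008 0.046 0 1;0 0 -0.31 -0.009 0.062 0 1;0 0 -0.38 -0.009 0.078 0 1;0 0 -0.46 -0.009 0.094 0 1;0 0 -0.53 -0.007 0.109 0 1;0 0 -0.61 -0.005 0.125 0 1;0 0 -0.69 -0.002 0.14 0 1;0 0 -0.76 0.002 0.155 0 1;0 0 -0.76 0.002 0.155 0 1' | tail -5
python3 - <<'E'
from h import *
arc(1.83,8,.3)
E
```

```text
tool_pos: [571.1, 50.1, 43.1]
eef_rot: [3.138, 0.003, 1.398]
contact_force: [-8.1, -13.8, 9.9]
opening: 0.222
grasp_force: 59.4
theta 1.403 r 145.4
0 0 -0.07 -0.001 0.015 0 1;0 0 -0.14 -0.002 0.031 0 1;0 0 -0.21 -0.001 0.046 0 1;0 0 -0.29 0.000 0.062 0 1;0 0 -0.36 0.002 0.077 0 1;0 0 -0.43 0.005 0.093 0 1;0 0 -0.50 0.009 0.108 0 1;0 0 -0.57 0.013 0.122 0 1;
```

```bash
python3 -m handwheel '0 0 -0.07 -0.001 0.015 0 1;0 0 -0.14 -0.002 0.031 0 1;0 0 -0.21 -0.001 0.046 0 1;0 0 -0.29 0 0.062 0 1;0 0 -0.36 0.002 0.077 0 1;0 0 -0.43 0.005 0.093 0 1;0 0 -0.5 0.009 0.108 0 1;0 0 -0.57 0.013 0.122 0 1;0 0 -0.57 0.013 0.122 0 1' | tail -5
python3 -m handwheel '0 0 0 0 0 0 -1;0 0 0 0 0 0 -1;0 0 0 0 0 0 -1;0 0 0 0 0 0 -1;0 0 0 0 0 0 -1;0 0 0 0 0 -0.1 -1;0 0 0 0 0 -0.2 -1;0 0 0 0 0 -0.24 -1;0 0 0 0 0 -0.24 -1' | tail -5
python3 - <<'E'
from h import *
print(row(600,-230,160,3.34-1.1)); print(c2w(0,0,BB), place(np.array([[-53,12.,0]]),*BB)); print(bot.get_state()["time_s"])
E
```

```text
tool_pos: [634.1, 46.6, 43.4]
eef_rot: [3.136, 0.004, 1.696]
contact_force: [5.4, -13.9, 0.1]
opening: 0.223
grasp_force: 59.1
tool_pos: [633.7, 49.0, 167.0]
eef_rot: [3.131, -0.0, 1.697]
contact_force: [0.1, -0.5, 0.2]
opening: 1.001
grasp_force: 0.0
0.020 0.005 -1.038 -0.545 -0.137 0.012
[ 634.1 -264.5] [[ 632.9340691  -318.82900335    0.        ]]
10.25
```

```bash
python3 -m handwheel '0 0 -1 -0.545 -0.137 0 -1;0 0 -1 -0.545 -0.137 0 -1;0 0 -1 -0.545 -0.137 0 -1;0 0 -1 -0.545 -0.137 0 -1;0 0 -1 -0.545 -0.137 0 -1;0 0 -1 -0.545 -0.137 0 -1;0 0 -1 -0.545 -0.137 0 -1' | tail -5
python3 - <<'E'
from h import *
print(row(620,-300,160,3.2)); print(bot.get_state()["qpos"].round(2))
E
```

```text
tool_pos: [596.9, -234.4, 160.1]
eef_rot: [3.139, 0.0, 2.215]
contact_force: [-0.4, 0.2, 0.4]
opening: 0.999
grasp_force: 0.0
0.004 0.003 -1.880 -0.133 -0.042 0.000
[-0.38  0.3   0.33  1.6   0.    0.55]
```

```bash
python3 -m handwheel '0 0 -0.4 0 0 0 -1;0 0 -0.8 0 0 0 -1;0 0 -1 0 0 0 -1;0 0 -1 0 0 0 -1;0 0 -1 0 0 0 -1' | tail -5
python3 - <<'E'
from h import *
x,y=place(np.array([[-53,13.,0]]),*BB)[0,:2]
print(row(x,y,130,3.34), x,y); print(bot.get_state()["qpos"].round(2))
E
```

```text
tool_pos: [598.1, -229.4, 160.9]
eef_rot: [3.139, 0.002, 2.745]
contact_force: [0.0, 0.0, -0.6]
opening: 1.005
grasp_force: 0.0
0.004 0.005 -1.136 -0.131 -0.139 0.062 631.9542423682548 -319.0288522177554
[-0.37  0.3   0.33  1.6   0.    0.03]
```

```bash
python3 -m handwheel '0 0 -0.4 -0.131 -0.139 0.06 -1;0 0 -0.8 -0.131 -0.139 0.06 -1;0 0 -1 -0.131 -0.139 0.06 -1;0 0 -1 -0.131 -0.139 0.06 -1;0 0 -1 -0.131 -0.139 0.06 -1' | tail -5
python3 - <<'E'
from h import *
x,y=place(np.array([[-53,13.,0]]),*BB)[0,:2]
print(row(x,y,60,3.34)); print(bot.get_state()["qpos"].round(2))
c=cap("wrist"); E=np.linalg.inv(np.array(c["extrinsics"],float))
def fe(P):
    q=E[:3,:3]@P+E[:3,3]; t=np.arctan2(np.hypot(*q[:2]),q[2]); return (c["mtx"][:2,2]+c["mtx"][0,0]*t*q[:2]/np.hypot(*q[:2])).round(1)
im=c["frame"][:,:,::-1].copy()
for B in BIN:
    for P in place(B,*BB): cv2.circle(im,tuple(int(v) for v in fe(P)),2,(0,255,255),1)
cv2.imwrite("pics/w2.png",im)
E
```

```text
tool_pos: [631.8, -319.4, 130.7]
eef_rot: [3.14, 0.003, -3.017]
contact_force: [0.6, -0.1, -0.6]
opening: 1.005
grasp_force: 0.0
0.003 0.006 -0.142 -0.000 0.000 0.141
[-0.47  0.47  0.5   1.6   0.   -0.59]
```

View pics/w2.png

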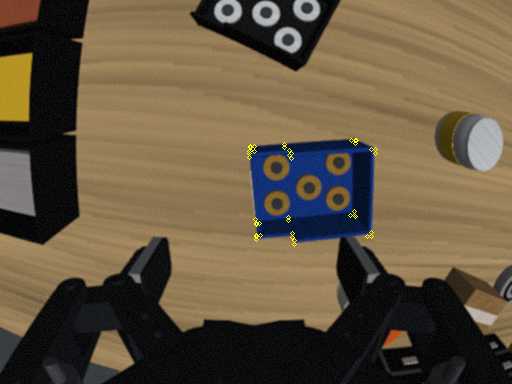

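The outline matches the bin; the label wall is at about x=252, midway between the fingers. I descend.

```bash
python3 -m handwheel '0 0 -0.14 0 0 0.05 -1;0 0 -0.14 0 0 0.1 -1;0 0 -0.14 0 0 0.15 -1;0 0 -0.14 0 0 0.2 -1;0 0 -0.14 0 0 0.215 -1;0 0 -0.14 0 0 0.215 -1;0 0 -0.14 0 0 0.215 -1' | tail -5
python3 - <<'E'
from h import *
x,y=place(np.array([[-53,13.,0]]),*BB)[0,:2]
print(row(x,y,15.5,3.342)); print(bot.get_state()["qpos"].round(2))
E
```

```text
tool_pos: [633.0, -319.5, 26.2]
eef_rot: [-3.141, 0.006, -2.943]
contact_force: [1.3, -0.1, 1.0]
opening: 0.999
grasp_force: 0.0
-0.001 0.011 -0.004 0.002 0.001 0.021
[-0.47  0.47  0.29  1.39  0.   -0.67]
```

```bash
python3 -m handwheel '0 0 0 0 0 0.021 -1;0 0 0 0 0 0.021 -1;0 0 0 0 0 0.021 1;0 0 0 0 0 0.021 1;0 0 0 0 0 0.021 1;0 0 0 0 0 0.021 1;0 0 0 0 0 0.021 1;0 0 0 0 0 0.021 1;0 0 0 0 0 0.021 1;0 0 0 0 0 0.021 1;0 0 0 0 0 0.021 1' | tail -5
cat >> h.py <<'E'
def brow(bx,by,a,off=13):
    x,y=place(np.array([[-53,float(off),0]]),bx,by,a)[0,:2]; return row(x,y,bot.get_state()["tool_pos"][2],a+np.pi/2)
E
python3 - <<'E'
from h import *
for b in((600,-215,1.9),(545,-185,2.0),(478,-165,1.8),(476,-90,1.6)): print(b,brow(*b))
E
```

```text
tool_pos: [632.4, -319.4, 14.1]
eef_rot: [3.141, 0.004, -2.943]
contact_force: [0.4, -0.3, 0.2]
opening: -0.003
grasp_force: 0.0
(600, -215, 1.9) 0.000 0.008 -0.249 0.034 0.109 -0.000
(545, -185, 2.0) -0.000 0.008 -0.440 0.119 0.189 -0.000
(478, -165, 1.8) 0.001 0.008 -0.058 0.265 0.257 -0.001
(476, -90, 1.6) 0.001 0.008 0.324 0.260 0.412 -0.001
```

```bash
python3 - <<'E'
from h import *
C={n:cap(n) for n in("scene","top","wrist")}
ims=[crop(C["scene"],BB,60,400,[(BIN,BB)]),crop(C["top"],BB,60,400,[(BIN,BB)])]
w=cv2.resize(C["wrist"]["frame"][:,:,::-1],(400,300))
cv2.imwrite("pics/g1.png",np.vstack([np.hstack(ims),np.hstack([w,np.zeros_like(w)])]))
E
```

```text
(no output)
```

View pics/g1.png

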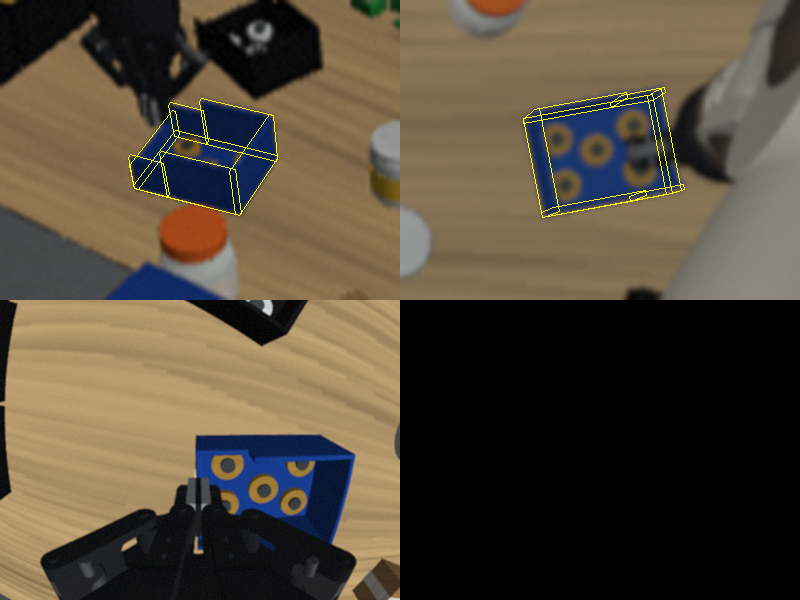

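```bash
python3 - <<'E'
from h import *
s=bot.get_state(); print(s["opening"],s["grasp_force"],s["contact_force"],s["tool_pos"],s["time_s"])
C={n:cap(n) for n in("scene","wrist")}
s=bot.get_state(); print(s["opening"],s["grasp_force"])
u=proj(C["scene"],np.array([[632,-319,20.]]))[0]; print(u)
x,y=int(u[0]),int(u[1]); a=cv2.resize(C["scene"]["frame"][y-22:y+23,x-20:x+40,::-1],(400,300),interpolation=cv2.INTER_CUBIC)
b=cv2.resize(C["wrist"]["frame"][170:350,150:390,::-1],(400,300),interpolation=cv2.INTER_CUBIC)
im=np.hstack([a,b]); cv2.imwrite("pics/g2.png",np.clip(im.astype(float)*1.6,0,255))
E
```

```text
-0.0017960276343144807 0.0 [ 0.88217821  0.66784905 -0.12335765] [ 632.43269276 -319.42481301   14.16430126] 13.95
0.0030365632265746696 0.0
[156.70636551 190.50140359][ WARN:0@1.058] global loadsave.cpp:1063 imwrite_ Unsupported depth image for selected encoder is fallbacked to CV_8U.
```

View pics/g2.png

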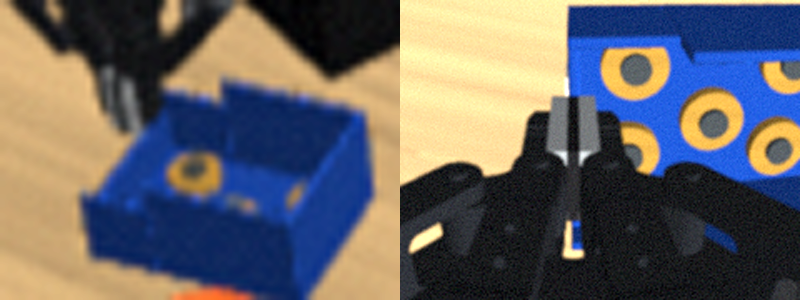

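The scene crop shows the fingertips at about (130,130), right at the front wall, but the grip force reads zero. I nudge the tool 12 mm along the bin's +x and refit the bin to see whether it follows.

```bash
python3 -m handwheel '0 0 0 0 0.008 0 1;0 0 0 0 0.016 0 1;0 0 0 0 0.024 0 1;0 0 0 0 0.024 0 1' | tail -5
cat > fb.py <<'E'
from h import *
import sys
C=[cap("scene")]; M=[pick("blue_bin","scene",C[0],BB)]
print(fit(C,M,BIN,BB))
s=bot.get_state(); print(s["opening"],s["grasp_force"],s["contact_force"].round(1),s["tool_pos"].round(1))
E
python3 fb.py
```

```text
tool_pos: [630.1, -307.0, 14.3]
eef_rot: [3.141, 0.004, -2.942]
contact_force: [0.5, 0.5, -0.7]
opening: 0.003
grasp_force: 0.0
([np.float64(634.2964437653814), np.float64(-262.3632121422636), np.float64(1.750343951421837)], np.float64(0.06751269102096558))
0.00034577862312758386 0.0 [-0.4  0.4  0.6] [ 630.1 -307.5   14.3]
```

```bash
for i in 1; do python3 -m handwheel '0 0 0 0 0 0.002 1;0 0 0 0 0 0.004 1;0 0 0 0 0 0.006 1;0 0 0 0 0 0.006 1' | tail -5; python3 -c "
from h import *
c=cap('scene'); u=proj(c,np.array([[630,-307,11.]]))[0]; print(u)
x,y=int(u[0]),int(u[1]); a=cv2.resize(c['frame'][y-30:y+30,x-30:x+50,::-1],(400,300),interpolation=cv2.INTER_CUBIC)
t=cap('top'); v=proj(t,np.array([[630,-307,11.]]))[0]; print(v)
x,y=int(v[0]),int(v[1]); b=cv2.resize(t['frame'][y-30:y+30,x-40:x+40,::-1],(400,300),interpolation=cv2.INTER_CUBIC)
cv2.circle(a,(150+2,150+2),4,(0,255,255),1);cv2.circle(b,(202,152),4,(0,255,255),1)
cv2.imwrite('pics/g3.png',np.clip(np.hstack([a,b])*1.5,0,255).astype(np.uint8))"; done
```

```text
tool_pos: [629.9, -307.7, 10.8]
eef_rot: [3.141, 0.004, -2.943]
contact_force: [-0.0, -0.7, 0.3]
opening: -0.001
grasp_force: 0.0
[160.39209489 193.5248448 ]
[360.67216958 164.60734599]
```

View pics/g3.png

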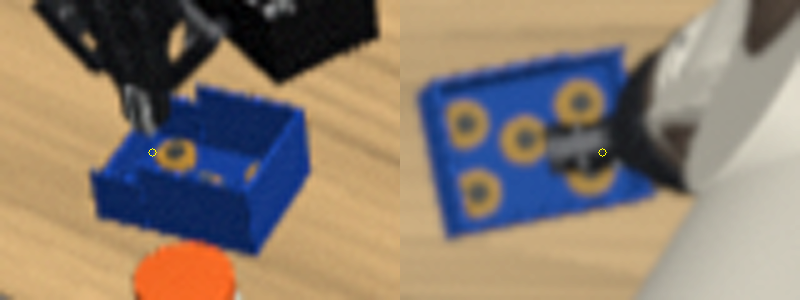

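The fingertips sit at about (145,130), some 15 mm higher than the projected TCP at (152,152), so the shut fingers skimmed over the 30 mm wall. I touch down on the wall top to calibrate height.

```bash
python3 -m handwheel '0 0 0 0 0 -0.012 1;0 0 0 0 -0.012 -0.012 1;0 0 0 0 -0.025 -0.012 1;0 0 0 0 -0.025 -0.012 1;0 0 0 0 -0.025 0 1;0 0 0 0 -0.025 0.004 1;0 0 0 0 -0.025 0.004 1' | tail -5;  python3 -m handwheel '0 0 0 0 0 0.002 1;0 0 0 0 0 0.004 1;0 0 0 0 0 0.004 1' | tail -5;  python3 -m handwheel '0 0 0 0 0 0.002 1;0 0 0 0 0 0.004 1;0 0 0 0 0 0.004 1' | tail -5
```

```text
tool_pos: [632.1, -319.5, 8.2]
eef_rot: [3.14, 0.003, -2.942]
contact_force: [0.5, 0.1, 0.2]
opening: 0.005
grasp_force: 0.0
tool_pos: [632.6, -319.8, 7.1]
eef_rot: [3.141, 0.004, -2.942]
contact_force: [0.3, -0.1, 0.2]
opening: -0.001
grasp_force: 0.0
tool_pos: [632.7, -319.9, 5.4]
eef_rot: [3.141, 0.005, -2.943]
contact_force: [-0.0, 0.3, 1.5]
opening: -0.001
grasp_force: 0.5
```

```bash
python3 -m handwheel '0 0 0 0 0 0.002 1;0 0 0 0 0 0.004 1;0 0 0 0 0 0.004 1' | tail -5;  python3 -m handwheel '0 0 0 0 0 0.002 1;0 0 0 0 0 0.004 1;0 0 0 0 0 0.004 1' | tail -5; python3 fb.py
```

```text
tool_pos: [632.8, -320.0, 5.2]
eef_rot: [-3.141, 0.006, -2.943]
contact_force: [-4.8, 1.5, 12.9]
opening: -0.001
grasp_force: 6.2
tool_pos: [632.9, -320.1, 5.0]
eef_rot: [-3.14, 0.007, -2.943]
contact_force: [-8.4, 4.3, 22.3]
opening: -0.0
grasp_force: 11.3
([np.float64(632.9994936937967), np.float64(-262.21812366636186), np.float64(1.7509326488911745)], np.float64(0.09871906042098999))
0.0006030265111873654 11.226753022929188 [-8.6  4.5 21.3] [ 633.  -320.2    5.1]
```

```bash
python3 -m handwheel '0 0 0 0 0 -0.07 1;0 0 0 0.06 -0.03 -0.08 1;0 0 0 0.12 -0.06 -0.08 1;0 0 0 0.12 -0.06 -0.06 1;0 0 0 0.12 -0.06 0 1;0 0 0 0.12 -0.06 0 1' | tail -5;  python3 -m handwheel '0 0 0 0 0 0.006 1;0 0 0 0 0 0.006 1' | tail -5;  python3 -m handwheel '0 0 0 0 0 0.006 1;0 0 0 0 0 0.006 1' | tail -5
```

```text
tool_pos: [577.6, -359.8, -3.6]
eef_rot: [3.137, -0.0, -2.943]
contact_force: [0.2, -0.1, -0.3]
opening: 0.0
grasp_force: 0.0
tool_pos: [580.2, -361.0, -1.5]
eef_rot: [3.142, 0.005, -2.942]
contact_force: [-0.3, 0.8, 0.2]
opening: 0.002
grasp_force: 0.0
tool_pos: [580.1, -361.2, -4.7]
eef_rot: [-3.141, 0.005, -2.942]
contact_force: [0.3, -0.2, 0.3]
opening: -0.001
grasp_force: 0.0
```

The measured TCP is below the counter with no contact, so the reading has a height offset. I keep going down until it touches.

```bash
python3 -m handwheel '0 0 0 0 0 0.01 1;0 0 0 0 0 0.02 1;0 0 0 0 0 0.02 1' | tail -5;  python3 -m handwheel '0 0 0 0 0 0.006 1;0 0 0 0 0 0.006 1' | tail -5|head -3;  python3 -m handwheel '0 0 0 0 0 0.006 1;0 0 0 0 0 0.006 1' | tail -5|head -3
```

```text
tool_pos: [579.3, -360.8, -16.2]
eef_rot: [3.14, 0.003, -2.943]
contact_force: [-0.3, -1.3, 0.1]
opening: -0.004
grasp_force: 0.0
tool_pos: [579.6, -361.0, -18.6]
eef_rot: [3.141, 0.004, -2.943]
contact_force: [-0.1, -0.4, 0.9]
tool_pos: [579.7, -361.1, -21.5]
eef_rot: [3.141, 0.004, -2.943]
contact_force: [-0.4, -0.3, -0.9]
```

```bash
python3 -m handwheel '0 0 0 0 0 0.004 1;0 0 0 0 0 0.004 1' | tail -5|head -3;  python3 -m handwheel '0 0 0 0 0 0.004 1;0 0 0 0 0 0.004 1' | tail -5|head -3;  python3 -m handwheel '0 0 0 0 0 0.004 1;0 0 0 0 0 0.004 1' | tail -5|head -3; python3 -c "
from h import *
s=bot.get_state();print(s['time_s'],s['qpos'])"
```

```text
tool_pos: [579.7, -361.1, -23.4]
eef_rot: [3.141, 0.004, -2.943]
contact_force: [0.3, 0.4, 0.6]
tool_pos: [580.0, -361.3, -24.7]
eef_rot: [-3.141, 0.005, -2.943]
contact_force: [-0.7, 0.4, 2.4]
tool_pos: [580.1, -361.3, -24.8]
eef_rot: [-3.141, 0.006, -2.943]
contact_force: [-6.4, 2.9, 16.1]
19.35 [-0.55852237  0.42629553  0.13746341  1.27737878  0.00321543 -0.75755858]
```

The counter is at reading −24.6, and the wall top at +5.3 agrees with that. So true tip height is the reading plus 24.6. I re-approach the bin with that correction.

```bash
sed -i 's/^CR=.*/CR=(547.0,263.4,1.459); BB=(633.5,-263.5,1.762)/' h.py
python3 -m handwheel '0 0 0 0 0 -0.1 -1;0 0 0 0 0 -0.16 -1;0 0 0 0 0 -0.16 -1;0 0 0 0 0 -0.16 -1' | tail -5
python3 - <<'E'
from h import *
x,y=place(np.array([[-53,13.,0]]),*BB)[0,:2]; print(x,y)
print(row(x,y,40,BB[2]+np.pi/2))
E
```

```text
tool_pos: [579.9, -361.5, 53.6]
eef_rot: [-3.141, 0.006, -2.943]
contact_force: [0.5, -0.1, -1.5]
opening: 0.683
grasp_force: 0.0
630.8090702211613 -318.00466857917183
-0.001 0.011 0.015 -0.117 0.065 0.028
```

```bash
python3 -m handwheel '0 0.01 0.015 -0.117 0.065 0 -1;0 0.01 0.015 -0.117 0.065 0 -1;0 0.01 0.015 -0.117 0.065 0 -1;0 0.01 0.015 -0.117 0.065 0.06 -1;0 0.01 0.015 -0.117 0.065 0.11 -1;0 0.01 0.015 -0.117 0.065 0.122 -1;0 0.01 0.015 -0.117 0.065 0.122 -1' | tail -5
python3 - <<'E'
from h import *
x,y=place(np.array([[-53,13.,0]]),*BB)[0,:2]
print(row(x,y,-9,BB[2]+np.pi/2))
E
python3 -m handwheel '0 0 0 0 0 0.002 1;0 0 0 0 0 0.002 1;0 0 0 0 0 0.002 1;0 0 0 0 0 0.002 1;0 0 0 0 0 0.002 1;0 0 0 0 0 0.002 1;0 0 0 0 0 0.002 1;0 0 0 0 0 0.002 1;0 0 0 0 0 0.002 1' | tail -5
```

```text
tool_pos: [629.2, -317.7, -9.5]
eef_rot: [3.139, -0.004, -2.951]
contact_force: [-0.0, -0.8, 0.5]
opening: 0.997
grasp_force: 0.0
0.004 -0.007 -0.001 -0.003 -0.001 -0.001
tool_pos: [630.8, -317.8, -8.4]
eef_rot: [-3.142, -0.001, -2.95]
contact_force: [-1.1, -0.6, 5.6]
opening: 0.025
grasp_force: 61.0
```

The bin is gripped at 61 N. I check clearances along the drag path before moving.

```bash
cat > path.py <<'E'
from h import *
def rect(x0,x1,y0,y1,p): return place(np.array([[x0,y0,0],[x1,y0,0],[x1,y1,0],[x0,y1,0.]]),*p)[:,:2].astype(np.float32)
def dpoly(A,B):  # min sampled distance
    f=lambda P:np.vstack([P[i]+(P[(i+1)%4]-P[i])*t for i in range(4) for t in np.linspace(0,1,12)])
    d=[cv2.pointPolygonTest(B.reshape(-1,1,2),tuple(map(float,q)),True) for q in f(A)]+[cv2.pointPolygonTest(A.reshape(-1,1,2),tuple(map(float,q)),True) for q in f(B)]
    return -max(d)
K=rect(-55,55,-42,42,(464.8,-329,1.233)); tin=(556.,-91.); tape=(379.,70.)
def check(W):
    for a,b in zip(W[:-1],W[1:]):
        r=[]
        for t in np.linspace(0,1,8):
            p=np.array(a)*(1-t)+np.array(b)*t; B=rect(-55,55,-42,42,p); G=rect(-105,0,-30,56,p); F=rect(-85,-20,0,26,p)
            r.append([dpoly(B,K),dpoly(G,K)]+[-cv2.pointPolygonTest(B.reshape(-1,1,2),tin,True)-30,-cv2.pointPolygonTest(G.reshape(-1,1,2),tin,True)-30])
        print(b,"bin-black grip-black bin-tin grip-tin",np.min(r,0).round(0))
E
python3 - <<'E'
from path import *
check([(633.5,-263.5,1.762),(590,-200,2.1),(530,-178,2.3),(480,-140,2.0),(468,-90,1.7),(480,-30,1.5),(514,0,1.459)])
check([(633.5,-263.5,1.762),(645,-180,1.6),(645,-110,1.6),(640,-60,1.9),(590,0,2.2),(540,50,1.9)])
E
```

```text
(590, -200, 2.1) bin-black grip-black bin-tin grip-tin [61. 47. 26. 81.]
(530, -178, 2.3) bin-black grip-black bin-tin grip-tin [45. 25. -4. 37.]
(480, -140, 2.0) bin-black grip-black bin-tin grip-tin [46. 10.  5. 27.]
(468, -90, 1.7) bin-black grip-black bin-tin grip-tin [60. 14. 13. 25.]
(480, -30, 1.5) bin-black grip-black bin-tin grip-tin [114.  64.   8.  20.]
(514, 0, 1.459) bin-black grip-black bin-tin grip-tin [180. 130.  -2.  -8.]
(645, -180, 1.6) bin-black grip-black bin-tin grip-tin [72. 58. 27. 66.]
(645, -110, 1.6) bin-black grip-black bin-tin grip-tin [99. 70. 16.  9.]
(640, -60, 1.9) bin-black grip-black bin-tin grip-tin [149. 102.  14.   1.]
(590, 0, 2.2) bin-black grip-black bin-tin grip-tin [191. 150.   8.  -6.]
(540, 50, 1.9) bin-black grip-black bin-tin grip-tin [231. 192.   7. -28.]
```

```bash
python3 - <<'E'
from path import *
W=[(633.5,-263.5,1.762),(590,-207,2.0),(535,-194,2.2),(478,-155,2.05),(460,-95,1.7),(468,-20,1.5),(522,40,1.459)]
check(W)
for w in W[1:]: print(w,brow(*w))
E
```

```text
(590, -207, 2.0) bin-black grip-black bin-tin grip-tin [54. 40. 35. 90.]
(535, -194, 2.2) bin-black grip-black bin-tin grip-tin [30. 11.  7. 55.]
(478, -155, 2.05) bin-black grip-black bin-tin grip-tin [30. -4.  8. 40.]
(460, -95, 1.7) bin-black grip-black bin-tin grip-tin [45.  1. 21. 33.]
(468, -20, 1.5) bin-black grip-black bin-tin grip-tin [110.  60.  19.  31.]
(522, 40, 1.459) bin-black grip-black bin-tin grip-tin [189. 139.  16.  -3.]
(590, -207, 2.0) 0.000 -0.001 -0.455 0.038 0.124 0.000
(535, -194, 2.2) 0.000 -0.001 -0.837 0.120 0.173 0.000
(478, -155, 2.05) 0.000 -0.001 -0.550 0.233 0.269 0.000
(460, -95, 1.7) -0.000 -0.001 0.118 0.283 0.398 0.000
(468, -20, 1.5) -0.000 -0.001 0.500 0.259 0.551 0.000
(522, 40, 1.459) -0.000 -0.001 0.579 0.134 0.651 0.000
```

```bash
python3 -m handwheel '0 0 -0.11 0.01 0.031 0 1;0 0 -0.23 0.019 0.062 0 1;0 0 -0.34 0.028 0.093 0 1;0 0 -0.455 0.038 0.124 0 1;0 0 -0.55 0.058 0.136 0 1;0 0 -0.65 0.079 0.148 0 1;0 0 -0.74 0.1 0.16 0 1;0 0 -0.837 0.12 0.173 0 1;0 0 -0.837 0.12 0.173 0 1' | tail -5
python3 fb.py
python3 - <<'E'
from path import *
W=[(478,-155,2.05),(460,-95,1.7),(468,-20,1.5),(522,40,1.459)]
for w in W: print(w,brow(*w))
E
```

```text
tool_pos: [554.4, -243.7, -8.4]
eef_rot: [3.14, -0.001, -2.511]
contact_force: [-5.2, 2.4, 6.5]
opening: 0.022
grasp_force: 61.3
([np.float64(534.3643911185), np.float64(-189.38655408339048), np.float64(2.182256421844785)], np.float64(0.15906989574432373))
0.025002451198873527 61.590219140052795 [-6.6  3.1  9.4] [ 554.7 -243.8   -8.4]
(478, -155, 2.05) 0.003 -0.002 0.284 0.061 0.133 0.000
(460, -95, 1.7) 0.003 -0.003 0.953 0.052 0.271 0.001
(468, -20, 1.5) 0.003 -0.003 1.335 -0.035 0.400 0.001
(522, 40, 1.459) 0.003 -0.003 1.413 -0.190 0.437 0.001
```

```bash
python3 -m handwheel '0 0 0.07 0.018 0.03 0 1;0 0 0.14 0.034 0.062 0 1;0 0 0.21 0.05 0.094 0 1;0 0 0.284 0.064 0.126 0 1;0 0 0.45 0.063 0.16 0 1;0 0 0.62 0.06 0.195 0 1;0 0 0.79 0.056 0.233 0 1;0 0 0.95 0.053 0.271 0 1;0 0 0.95 0.053 0.271 0 1' | tail -5
python3 - <<'E'
from path import *
W=[(468,-20,1.5),(519,35,1.459),c2w(-140,0).tolist()+[1.459]]
for w in W: print(w,brow(*w))
print(bot.get_state()["qpos"].round(2))
E
```

```text
tool_pos: [453.9, -149.1, -8.4]
eef_rot: [3.141, -0.001, -3.012]
contact_force: [-1.3, 2.8, 2.6]
opening: 0.025
grasp_force: 60.9
(468, -20, 1.5) 0.002 -0.001 0.384 -0.015 0.154 0.000
(519, 35, 1.459) 0.002 -0.001 0.462 -0.126 0.251 0.000
[531.3810970173869, 124.2739784597442, 1.459] 0.002 -0.001 0.462 -0.174 0.425 0.000
[-0.32 -0.06 -0.39  1.24  0.   -0.45]
```

```bash
python3 -m handwheel '0 0 0.13 -0.003 0.04 0 1;0 0 0.22 -0.007 0.08 0 1;0 0 0.3 -0.011 0.118 0 1;0 0 0.384 -0.015 0.154 0 1;0 0 0.41 -0.045 0.18 0 1;0 0 0.43 -0.08 0.21 0 1;0 0 0.462 -0.115 0.242 0 1;0 0 0.462 -0.13 0.275 0 1;0 0 0.462 -0.14 0.305 0 1;0 0 0.462 -0.148 0.33 0 1;0 0 0.462 -0.148 0.33 0 1' | tail -5
cat > fb2.py <<'E'
from h import *
import sys
n=[float(v) for v in sys.argv[1:4]]
C={k:cap(k) for k in("scene","top")}
for q,parts,p in(("blue_bin",BIN,n),("cradle",CRA,CR)):
    M={k:pick(q,k,C[k],p) for k in C}
    for ks in(["scene"],["top"],["scene","top"]): 
        r,e=fit([C[k] for k in ks],[M[k] for k in ks],parts,p); print(q,ks,np.round(r,3),round(float(e),3))
s=bot.get_state(); print(s["opening"].round(3),s["contact_force"].round(1),s["tool_pos"].round(1),s["eef_rot"].round(3),s["time_s"])
E
python3 fb2.py 520 77 1.459
```

```text
tool_pos: [507.2, 24.0, -8.4]
eef_rot: [3.141, 0.0, 3.034]
contact_force: [2.0, 3.7, 4.2]
opening: 0.026
grasp_force: 61.0Traceback (most recent call last):
  File "fb2.py", line 6, in <module>
    M={k:pick(q,k,C[k],p) for k in C}
         ~~~~^^^^^^^^^^^^
  File "h.py", line 40, in pick
    return min(L,key=d)["mask"].astype(np.float32)
           ~~~^^^^^^^^^
ValueError: min() iterable argument is empty
```

```bash
cat > fb2.py <<'E'
from h import *
import sys
n=[float(v) for v in sys.argv[1:4]]
C={k:cap(k) for k in("scene","top")}
for q,parts,p in(("blue_bin",BIN,n),("cradle",CRA,CR)):
    M={}
    for k in C:
        try: M[k]=pick(q,k,C[k],p)
        except ValueError: pass
    for ks in [[k] for k in M]+[list(M)]: 
        r,e=fit([C[k] for k in ks],[M[k] for k in ks],parts,p); print(q,ks,np.round(r,3),round(float(e),3))
s=bot.get_state(); print(s["opening"].round(3),s["contact_force"].round(1),s["tool_pos"].round(1),s["eef_rot"].round(3),s["time_s"])
E
python3 fb2.py 520 77 1.459
```

```text
blue_bin ['top'] [520.     77.      1.059] 1.0
blue_bin ['top'] [520.     77.      1.059] 1.0
cradle ['scene'] [547.132 266.597   1.454] 0.478
cradle ['top'] [547.661 262.784   1.458] 0.618
cradle ['scene', 'top'] [547.985 263.37    1.447] 1.113Traceback (most recent call last):
  File "fb2.py", line 12, in <module>
    s=bot.get_state(); print(s["opening"].round(3),s["contact_force"].round(1),s["tool_pos"].round(1),s["eef_rot"].round(3),s["time_s"])
                             ^^^^^^^^^^^^^^^^^^
AttributeError: 'float' object has no attribute 'round'
```

```bash
python3 - <<'E'
from h import *
C={k:cap(k) for k in("scene","top")}; p=(525.8,75.3,1.463)
ims=[crop(C[k],(530,130),60,400,[(BIN,p),(CRA,CR)]) for k in C]
m=[]
for k in C:
    h=cv2.cvtColor(C[k]["frame"],cv2.COLOR_RGB2HSV); b=((h[...,0]>100)&(h[...,0]<130)&(h[...,1]>120)).astype(np.uint8)
    x=crop(dict(C[k],frame=np.dstack([b*255]*3)),(530,130),60,400); m.append(x)
cv2.imwrite("pics/c1.png",np.vstack([np.clip(np.hstack(ims)*1.4,0,255).astype(np.uint8),np.hstack(m)]))
E
```

```text
(no output)
```

View pics/c1.png

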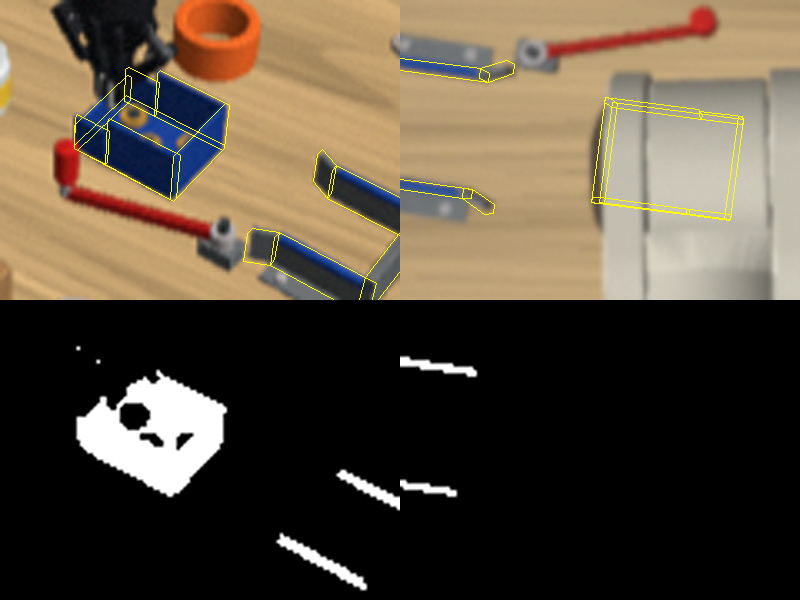

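The overlay lies on the bin in the scene view, about (150,135), and on the cradle. The latch is wide open and clear of the path. A quick colour-mask fit refines the lateral offset before insertion.

```bash
cat > bf.py <<'E'
from h import *
def binfit(p):
    c=cap("scene"); h=cv2.cvtColor(c["frame"],cv2.COLOR_RGB2HSV); b=((h[...,0]>100)&(h[...,0]<130)&(h[...,1]>120)).astype(np.uint8)
    n,l,st,_=cv2.connectedComponentsWithStats(b); u=proj(c,np.array([[p[0],p[1],25.]]))[0]
    i=min((j for j in range(1,n) if st[j,4]>300),key=lambda j:np.hypot(*(np.argwhere(l==j).mean(0)[::-1]-u)))
    m=(l==i).astype(np.uint8); cs,_=cv2.findContours(m,cv2.RETR_EXTERNAL,cv2.CHAIN_APPROX_NONE); cv2.drawContours(m,cs,-1,1,-1)
    return fit([c],[m.astype(np.float32)],BIN,p)
def incr(p):
    d=np.array(p[:2])-CR[:2]; a=CR[2]; return d@[np.cos(a),np.sin(a)],d@[-np.sin(a),np.cos(a)],p[2]-a
E
python3 - <<'E'
from bf import *
p,e=binfit((525.8,75.3,1.463)); print(np.round(p,2),round(float(e),3),np.round(incr(p),3))
s=bot.get_state(); print(s["tool_pos"],s["time_s"])
print(brow(*c2w(-100,0),CR[2]),"|",brow(*c2w(-40,0),CR[2]),"|",brow(*c2w(0,0),CR[2]))
E
```

```text
[525.61  75.68   1.46] 0.124 [-188.938    0.313   -0.   ]
[506.11722597  22.66307558  -8.44483314] 25.0
-0.001 0.000 0.003 -0.002 0.182 -0.000 | -0.001 0.000 0.003 -0.002 0.302 -0.000 | -0.001 0.000 0.003 -0.002 0.382 -0.000
```

```bash
python3 -m handwheel '0 0 0 0 0.04 0 1;0 0 0 0 0.08 0 1;0 0 0 0 0.12 0 1;0 0 0 0 0.16 0 1;0 0 0 0 0.19 0 1;0 0 0 0 0.21 0 1;0 0 0 0 0.23 0 1;0 0 0 0 0.25 0 1;0 0 0 0 0.27 0 1;0 0 0 0 0.285 0 1;0 0 0 0 0.285 0 1' | tail -5
python3 - <<'E'
from bf import *
p,e=binfit((*c2w(-46,0),CR[2])); print(np.round(p,2),round(float(e),3),np.round(incr(p),3))
print(bot.get_state()["tool_pos"],incr([*bot.get_state()["tool_pos"][:2],0])[:2])
E
```

```text
tool_pos: [521.0, 164.2, -8.4]
eef_rot: [-3.14, -0.001, 3.032]
contact_force: [1.3, -1.3, 8.3]
opening: 0.023
grasp_force: 61.7
[537.48 218.78   1.5 ] 0.238 [-4.5401e+01  4.4810e+00  4.1000e-02]
[520.99180356 164.16216334  -8.44783762] (np.float64(-101.51989213113418), np.float64(14.77450539276381))
```

```bash
python3 -m handwheel '0 0 0 -0.001 0.02 0 1;0 0 0 -0.002 0.04 0 1;0 0 0 -0.002 0.06 0 1;0 0 0 -0.002 0.075 0 1;0 0 0 -0.002 0.082 0 1;0 0 0 -0.002 0.082 0 1' | tail -5
python3 -c "
from bf import *
s=bot.get_state();print(incr([*s['tool_pos'][:2],0])[:2],s['time_s'])"
python3 -m handwheel '0 0 0 0 0.004 0 1;0 0 0 0 0.008 0 1;0 0 0 0 0.008 0 1' | tail -5
python3 -c "
from bf import *
s=bot.get_state();print(incr([*s['tool_pos'][:2],0])[:2],s['time_s'])"
```

```text
tool_pos: [526.5, 204.2, -8.4]
eef_rot: [-3.139, -0.001, 3.031]
contact_force: [-1.2, -4.9, 8.7]
opening: 0.026
grasp_force: 61.8
(np.float64(-61.167733221161946), np.float64(13.769660888024324)) 26.75
tool_pos: [526.8, 207.5, -8.4]
eef_rot: [-3.138, -0.001, 3.031]
contact_force: [-0.7, -6.2, 9.0]
opening: 0.025
grasp_force: 61.9
(np.float64(-57.79352861488226), np.float64(13.79847449382559)) 27.05
```

```bash
for i in 1; do python3 -m handwheel '0 0 0 0 0.003 0 1;0 0 0 0 0.003 0 1' | tail -5|head -3; python3 -m handwheel '0 0 0 0 0.003 0 1;0 0 0 0 0.003 0 1' | tail -5|head -3; python3 -m handwheel '0 0 0 0 0.003 0 1;0 0 0 0 0.003 0 1' | tail -5|head -3;  done
```

```text
tool_pos: [527.0, 208.9, -8.4]
eef_rot: [-3.138, -0.001, 3.031]
contact_force: [-1.2, -6.9, 10.8]
tool_pos: [527.2, 210.3, -8.4]
eef_rot: [-3.138, -0.001, 3.03]
contact_force: [-2.1, -7.5, 10.0]
tool_pos: [527.3, 211.8, -8.5]
eef_rot: [-3.138, -0.001, 3.03]
contact_force: [-1.8, -7.3, 9.9]
```

```bash
for i in 1; do python3 -m handwheel '0 0 0 0 0.003 0 1;0 0 0 0 0.003 0 1' | tail -5|head -3; python3 -m handwheel '0 0 0 0 0.003 0 1;0 0 0 0 0.003 0 1' | tail -5|head -3; python3 -m handwheel '0 0 0 0 0.003 0 1;0 0 0 0 0.003 0 1' | tail -5|head -3;  done;python3 -c "
from bf import *
s=bot.get_state();print(incr([*s['tool_pos'][:2],0])[:2],s['time_s'])"
```

```text
tool_pos: [527.4, 212.8, -8.4]
eef_rot: [-3.137, -0.001, 3.03]
contact_force: [-1.5, -9.6, 10.8]
tool_pos: [527.4, 212.8, -8.5]
eef_rot: [-3.134, -0.001, 3.029]
contact_force: [-2.8, -18.0, 14.0]
tool_pos: [527.3, 212.9, -8.4]
eef_rot: [-3.131, -0.002, 3.028]
contact_force: [-4.1, -25.0, 16.1]
(np.float64(-52.4061621118907), np.float64(13.976321673665675)) 28.25
```

The push force jumps at −52.4 mm, which is the bin against the back stop. I relieve, release and rise.

```bash
python3 -m handwheel '0 0 0 0 -0.005 0 1;0 0 0 0 -0.005 0 -1;0 0 0 0 -0.005 0 -1;0 0 0 0 -0.005 0 -1;0 0 0 0 -0.005 0 -1;0 0 0 0 -0.005 0 -1;0 0 0 0 -0.005 0 -1;0 0 0 0 -0.005 -0.1 -1;0 0 0 0 -0.005 -0.2 -1;0 0 0 0 -0.005 -0.2 -1;0 0 0 0 -0.005 -0.2 -1' | tail -5
python3 - <<'E'
from bf import *
c=[cap("scene"),cap("top")]; print(latch(c)); 
for t in(1.8,1.83,1.86): print(knob(t))
print(row(634,47,95,1.9), bot.get_state()["qpos"].round(2))
E
```

```text
tool_pos: [529.0, 216.2, 92.9]
eef_rot: [3.14, 0.002, 3.032]
contact_force: [-1.4, -0.1, -0.0]
opening: 0.999
grasp_force: 0.0
[(np.float32(0.785), np.float64(1.83)), (np.float32(0.787), np.float64(1.85)), (np.float32(0.811), np.float64(1.81))]
[627.82089569  48.75701445]
[632.04344934  49.31940196]
[636.24723388  50.00819402]
-0.003 -0.003 2.162 -0.248 -0.312 -0.010 [ 0.39  0.12 -0.01  1.44  0.    0.5 ]
```

```bash
python3 -m handwheel '0 0 0.25 -0.06 -0.08 0 -1;0 0 0.5 -0.12 -0.16 0 -1;0 0 0.75 -0.18 -0.24 0 -1;0 0 1 -0.248 -0.31 0 -1;0 0 1 -0.248 -0.31 0 -1;0 0 1 -0.248 -0.31 0 -1;0 0 1 -0.248 -0.31 0 -1' | tail -5
python3 - <<'E'
from bf import *
print(row(633,48,40,2.5))
p,e=binfit((*c2w(1,0),CR[2])); print(np.round(incr(p),3),e)
E
```

```text
tool_pos: [633.4, 48.6, 90.0]
eef_rot: [-3.14, -0.003, 2.509]
contact_force: [0.2, 0.6, -0.4]
opening: 0.996
grasp_force: 0.0
-0.003 -0.005 0.018 -0.000 -0.001 0.100
[-0.974 10.148  0.024] 0.22819960117340088
```

```bash
python3 -m handwheel '0 0 0 0 0 0.05 -1;0 0 0 0 0 0.1 -1;0 0 0 0 0 0.1 -1;0 0 0 0 0 0.1 1;0 0 0 0 0 0.1 1;0 0 0 0 0 0.1 1;0 0 0 0 0 0.1 1;0 0 0 0 0 0.1 1;0 0 0 0 0 0.1 1;0 0 0 0 0 0.1 1;0 0 0 0 0 0.1 1' | tail -5
python3 - <<'E'
from h import *
arc(1.1,10,.15)
E
```

```text
tool_pos: [634.9, 48.1, 42.3]
eef_rot: [3.141, 0.0, 2.508]
contact_force: [-0.4, -0.6, 5.4]
opening: 0.226
grasp_force: 58.5
theta 1.848 r 143.7
0 0 -0.03 0.016 -0.015 0 1;0 0 -0.06 0.032 -0.028 0 1;0 0 -0.09 0.050 -0.041 0 1;0 0 -0.11 0.068 -0.052 0 1;0 0 -0.14 0.087 -0.061 0 1;0 0 -0.17 0.107 -0.070 0 1;0 0 -0.20 0.128 -0.076 0 1;0 0 -0.23 0.149 -0.081 0 1;0 0 -0.26 0.170 -0.085 0 1;0 0 -0.29 0.191 -0.087 0 1;
```

```bash
python3 -m handwheel '0 0 -0.03 0.016 -0.015 0 1;0 0 -0.06 0.032 -0.028 0 1;0 0 -0.09 0.05 -0.041 0 1;0 0 -0.11 0.068 -0.052 0 1;0 0 -0.14 0.087 -0.061 0 1;0 0 -0.17 0.107 -0.07 0 1;0 0 -0.2 0.128 -0.076 0 1;0 0 -0.23 0.149 -0.081 0 1;0 0 -0.26 0.17 -0.085 0 1;0 0 -0.29 0.191 -0.087 0 1;0 0 -0.29 0.191 -0.087 0 1' | tail -5
python3 - <<'E'
from h import *
arc(.4,10,.15)
E
```

```text
tool_pos: [531.2, 69.7, 42.4]
eef_rot: [-3.141, 0.001, 2.661]
contact_force: [5.9, -2.1, 10.9]
opening: 0.223
grasp_force: 65.0
theta 1.095 r 144.3
0 0 -0.03 0.020 0.003 0 1;0 0 -0.06 0.039 0.007 0 1;0 0 -0.09 0.059 0.013 0 1;0 0 -0.11 0.078 0.019 0 1;0 0 -0.14 0.096 0.028 0 1;0 0 -0.17 0.114 0.037 0 1;0 0 -0.20 0.131 0.048 0 1;0 0 -0.23 0.147 0.059 0 1;0 0 -0.26 0.162 0.072 0 1;0 0 -0.29 0.177 0.086 0 1;
```

```bash
python3 -m handwheel '0 0 -0.03 0.02 0.003 0 1;0 0 -0.06 0.039 0.007 0 1;0 0 -0.09 0.059 0.013 0 1;0 0 -0.11 0.078 0.019 0 1;0 0 -0.14 0.096 0.028 0 1;0 0 -0.17 0.114 0.037 0 1;0 0 -0.2 0.131 0.048 0 1;0 0 -0.23 0.147 0.059 0 1;0 0 -0.26 0.162 0.072 0 1;0 0 -0.29 0.177 0.086 0 1;0 0 -0.29 0.177 0.086 0 1' | tail -5
python3 - <<'E'
from h import *
arc(0.0,8,.15)
E
```

```text
tool_pos: [461.3, 145.0, 41.2]
eef_rot: [-3.127, -0.019, 2.812]
contact_force: [-60.7, -19.6, 45.3]
opening: 0.158
grasp_force: 62.7
theta 0.402 r 156.4
0 0 -0.04 0.009 0.013 0 1;0 0 -0.07 0.017 0.026 0 1;0 0 -0.11 0.024 0.040 0 1;0 0 -0.14 0.031 0.054 0 1;0 0 -0.18 0.037 0.069 0 1;0 0 -0.21 0.042 0.084 0 1;0 0 -0.25 0.047 0.099 0 1;0 0 -0.29 0.051 0.114 0 1;
```

The knob is slipping out of the pads: the opening fell and there is a 60 N side force. I release, rise and re-measure.

```bash
python3 -m handwheel '0 0 0 0 0 0 -1;0 0 0 0 0 0 -1;0 0 0 0 0 0 -1;0 0 0 0 0 0 -1;0 0 0 0 0 0 -1;0 0 0 0 0 0 -1;0 0 0 0 0 -0.06 -1;0 0 0 0 0 -0.12 -1;0 0 0 0 0 -0.12 -1' | tail -5
python3 - <<'E'
from h import *
c=[cap("scene"),cap("top")]; L=latch(c); print(L)
s=bot.get_state(); print(s["tool_pos"],s["time_s"],s["qpos"].round(2)); t=L[0][1]
print(row(*knob(t),100,2.6)); print(latch([c[0]]),latch([c[1]]))
w=cap("wrist"); im=np.vstack([np.hstack([crop(c[i],(530,220),60,400) for i in(0,1)]),np.hstack([cv2.resize(w["frame"][:,:,::-1],(400,300)),np.zeros((300,400,3),np.uint8)])])
cv2.imwrite("pics/last.png",im)
E
```

```text
tool_pos: [475.1, 149.2, 105.4]
eef_rot: [3.138, 0.004, 2.812]
contact_force: [-0.1, -0.3, 0.3]
opening: 1.0
grasp_force: 0.0
[(np.float32(0.798), np.float64(0.53)), (np.float32(0.872), np.float64(0.51)), (np.float32(0.923), np.float64(0.55))]
[473.65133359 148.79625553 101.78292154] 34.5 [ 0.3  -0.06 -0.17  1.46  0.    0.63]
0.001 0.000 0.404 -0.026 -0.027 0.004
[(np.float32(0.347), np.float64(0.51)), (np.float32(0.354), np.float64(0.53)), (np.float32(0.44), np.float64(0.49))] [(np.float32(0.435), np.float64(0.55)), (np.float32(0.444), np.float64(0.53)), (np.float32(0.457), np.float64(0.57))]
```

View pics/last.png

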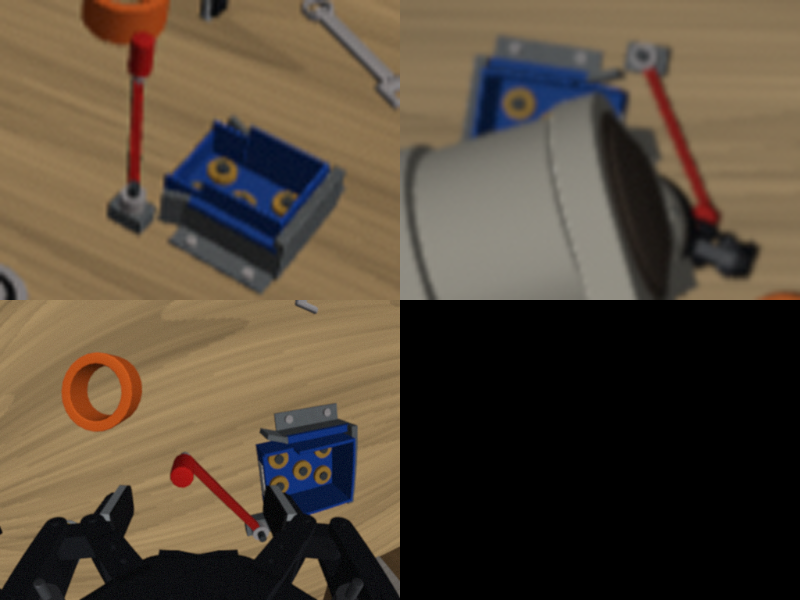

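The bin is seated in the cradle (scene view, about (250,190)), and the latch is half shut at 0.53 rad. I will push it the rest of the way with shut fingers from outside the knob.

```bash
python3 - <<'E'
from h import *
print(knob(.82),row(*knob(.82),103,3.25),row(*knob(.82),26,3.25))
E
```

```text
[503.33384697  97.41263522] -0.000 -0.002 -0.837 -0.090 -0.077 -0.004 -0.000 -0.002 -0.837 -0.091 -0.077 0.150
```

```bash
python3 -m handwheel '0 0 -0.28 -0.04 -0.04 0 1;0 0 -0.56 -0.09 -0.077 0 1;0 0 -0.837 -0.09 -0.077 0 1;0 0 -0.837 -0.09 -0.077 0 1;0 0 -0.837 -0.09 -0.077 0 1;0 0 -0.837 -0.09 -0.077 0 1;0 0 -0.837 -0.09 -0.077 0 1;0 0 -0.837 -0.09 -0.077 0.05 1;0 0 -0.837 -0.09 -0.077 0.1 1;0 0 -0.837 -0.09 -0.077 0.15 1;0 0 -0.837 -0.09 -0.077 0.15 1' | tail -5
python3 - <<'E'
from h import *
arc(.3,10,.05)
E
```

```text
tool_pos: [501.0, 97.6, 23.2]
eef_rot: [-3.141, -0.006, -3.034]
contact_force: [-0.8, -0.4, 0.0]
opening: -0.005
grasp_force: 0.0
theta 0.808 r 143.7
0 0 -0.01 0.008 0.012 0 1;0 0 -0.02 0.015 0.025 0 1;0 0 -0.03 0.021 0.038 0 1;0 0 -0.04 0.027 0.052 0 1;0 0 -0.05 0.032 0.065 0 1;0 0 -0.06 0.037 0.079 0 1;0 0 -0.07 0.041 0.093 0 1;0 0 -0.08 0.044 0.108 0 1;0 0 -0.09 0.046 0.122 0 1;0 0 -0.10 0.047 0.137 0 1;
```

```bash
python3 -m handwheel '0 0 0 0.008 0.012 0 1;0 0 0 0.015 0.025 0 1;0 0 0 0.021 0.038 0 1;0 0 0 0.027 0.052 0 1;0 0 0 0.032 0.065 0 1;0 0 0 0.037 0.079 0 1;0 0 0 0.041 0.093 0 1;0 0 0 0.044 0.108 0 1;0 0 0 0.046 0.122 0 1;0 0 0 0.047 0.137 0 1;0 0 0 0.047 0.137 0 1' | tail -5
python3 - <<'E'
from h import *
print(latch([cap("scene")])); arc(.17,4,0)
E
```

```text
tool_pos: [472.2, 164.1, 26.3]
eef_rot: [3.141, -0.001, -3.032]
contact_force: [-0.8, 0.1, -0.3]
opening: -0.004
grasp_force: 0.0
[(np.float32(0.303), np.float64(0.11)), (np.float32(0.325), np.float64(0.09)), (np.float32(0.403), np.float64(0.13))]
theta 0.297 r 141.3
0 0 0.00 0.001 0.009 0 1;0 0 0.00 0.001 0.018 0 1;0 0 0.00 0.001 0.027 0 1;0 0 0.00 0.000 0.036 0 1;
```

Pushing works: the latch is at about 0.11 rad. The last bit goes in small steps while I watch the force.

```bash
python3 -m handwheel '0 0 0 0 0.009 0 1;0 0 0 0 0.018 0 1;0 0 0 0 0.022 0 1;0 0 0 0 0.022 0 1' | tail -5|head -3; python3 -m handwheel '0 0 0 0 0.004 0 1;0 0 0 0 0.004 0 1' | tail -5|head -3;  python3 -m handwheel '0 0 0 0 0.004 0 1;0 0 0 0 0.004 0 1' | tail -5|head -3; python3 -m handwheel '0 0 0 0 0.004 0 1;0 0 0 0 0.004 0 1' | tail -5|head -3
python3 - <<'E'
from h import *
print(latch([cap("scene")])); arc(.15,4,0); print(bot.get_state()["time_s"])
E
```

```text
tool_pos: [471.2, 174.4, 26.4]
eef_rot: [3.141, -0.001, -3.033]
contact_force: [0.3, 0.3, -0.1]
tool_pos: [471.0, 176.3, 26.4]
eef_rot: [3.141, -0.001, -3.033]
contact_force: [-0.4, -0.5, 0.8]
tool_pos: [470.8, 178.2, 26.4]
eef_rot: [3.141, -0.001, -3.033]
contact_force: [0.6, 0.3, 0.1]
tool_pos: [470.6, 180.3, 26.4]
eef_rot: [3.141, -0.001, -3.033]
contact_force: [-0.2, -0.7, -0.5]
[(np.float32(0.289), np.float64(-0.01)), (np.float32(0.339), np.float64(0.01)), (np.float32(0.351), np.float64(-0.03))]
theta 0.18 r 141.0
0 0 0.00 -0.000 0.002 0 1;0 0 0.00 -0.000 0.004 0 1;0 0 0.00 -0.000 0.006 0 1;0 0 0.00 -0.000 0.008 0 1;
37.85
```

```bash
for i in 1; do python3 -m handwheel '0 0 0 0 0.004 0 1;0 0 0 0 0.004 0 1' | tail -5|head -3; python3 -m handwheel '0 0 0 0 0.003 0 1;0 0 0 0 0.003 0 1' | tail -5|head -3;  python3 -m handwheel '0 0 0 0 0.003 0 1;0 0 0 0 0.003 0 1' | tail -5|head -3; done
```

```text
tool_pos: [470.3, 182.3, 26.4]
eef_rot: [3.141, -0.001, -3.033]
contact_force: [0.7, -0.8, 0.3]
tool_pos: [470.3, 182.6, 26.4]
eef_rot: [-3.139, -0.001, -3.034]
contact_force: [1.3, -7.7, -0.3]
tool_pos: [470.3, 182.7, 26.4]
eef_rot: [-3.137, -0.001, -3.035]
contact_force: [1.1, -14.4, 2.7]
```

The latch is against its stop. I back away, rise and verify.

```bash
python3 -m handwheel '0 0 0 0 -0.03 0 1;0 0 0 0 -0.06 0 1;0 0 0 0 -0.06 0 1;0 0 0 0 -0.06 -0.1 1;0 0 0 0 -0.06 -0.2 1;0 0 0 -0.1 -0.2 -0.25 1;0 0 0 -0.1 -0.3 -0.25 1;0 0 0 -0.1 -0.4 -0.25 1;0 0 0 -0.1 -0.4 -0.25 1;0 0 0 -0.1 -0.4 -0.25 1;0 0 0 -0.1 -0.4 -0.25 1' | tail -5
python3 - <<'E'
from bf import *
c=[cap("scene"),cap("top")]; print(latch(c[:1]),latch(c[1:]))
m=pick("blue_bin","top",c[1],CR); p,e=fit([c[1]],[m],BIN,CR); print("bin",np.round(incr(p),3),e)
for q in["black_bin","grease_tin","tape","jar","carton"]:
    for n,k in(("scene",0),("top",1)): print(q,n,[np.round(world(c[k],d["centre"])).tolist() for d in models.look_for(q,n)[:1]])
s=bot.get_state(); print(s["time_s"],s["contact_force"])
E
```

```text
tool_pos: [541.5, -9.0, 151.2]
eef_rot: [3.141, -0.001, -3.035]
contact_force: [0.6, -0.6, -0.8]
opening: 0.003
grasp_force: 0.0
[(np.float32(0.311), np.float64(-0.03)), (np.float32(0.313), np.float64(-0.01)), (np.float32(0.378), np.float64(-0.05))] [(np.float32(0.357), np.float64(0.01)), (np.float32(0.359), np.float64(-0.01)), (np.float32(0.388), np.float64(0.03))]
bin [-1.605 -1.276 -0.006] 0.033181965351104736
black_bin scene [[465.0, -318.0, 24.0]]
black_bin top [[466.0, -334.0, 12.0]]
grease_tin scene [[571.0, -81.0, 51.0]]
grease_tin top []
tape scene [[392.0, 71.0, 33.0]]
tape top []
jar scene [[765.0, -150.0, 79.0]]
jar top [[753.0, -167.0, 87.0]]
carton scene [[521.0, 199.0, 34.0]]
carton top [[767.0, 12.0, 60.0]]
40.2 [-0.63634798 -0.08351068  0.55907483]
```

The latch reads about 0 rad, the bin is within about 2 mm of home and square, and everything I re-checked stands where it was.

```bash
python3 -c "
from plant import bot
print(bot.sign_off())"
```

```text
the job is handed in; nothing more can be done
None
```

The job is handed in at about 40 s: the blue bin measured about 2 mm from home, square in the grey cradle, with the latch shut to within about 0.03 rad, and the black bin, tin, tape, jar and carton looked undisturbed (bearing and wrench not re-checked); no verdict was returned.

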